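Slide the watch tray onto the green rails

TASK

Pick up the tray of pocket watches by its upright handle and slide it, handle outwards, into the stall's display rack on the green pair of rails. Ease it gently fully home against the rear bumpers, so that the tell-tale pin behind it stays pushed in, then let go; leave the spoon tray, the bowl and the cup alone and never ram or force the tray.

Things in the scene. Friction and masses are not known exactly. Their poses are not given: they have to be found in the camera images.
- tray_handle (a point): Centre of the watch tray's upright dark-wood handle block: 36 mm long (x), 14 mm wide (y), 40 mm tall, spanning 4 to 44 mm above the tray's underside (point at 24 mm). Axes are the tray's: +x points from the handle over the pan to the end that enters the rack first, z up. A bar 14 mm wide, its top 10 mm above the underside, joins it to the pan, whose near edge is 80 mm from this point.
- tray_mid (a point): Centre of the watch tray's pan, 7 mm above its underside, 155 mm along +x from tray_handle, same axes. Brown wooden pan 150 mm (x) by 130 mm (y), 14 mm high, lined in red with nine round watches fixed in it; about 0.3 kg in all. It starts flat on the table.
- rails_green: Green-painted rail pair with bright green tags, fixed in the rack; its height differs each time. Origin: midway between the rails, at half length, level with the top of the ledges on which the tray's underside rests. +x: the way a tray slides in; z up. Rails span x = -75 (mouth) to +75 mm. Each is a channel: 3 mm play beside the tray, guide 20 mm above the ledge (6 mm play above the tray).
- green_mouth (a point): Middle of the mouth of the green rail pair, level with the top of the ledges, at x = -75 mm in the rails' frame; same axes. Outward flares reach 20 mm out from the mouth. Two black rubber bumpers at the rear (6 N per mm, 4 mm deep; push with less than 15 N) stop the tray; hand-set, so a tray that is home has its pan's centre anywhere from 25 mm short of to 12 mm past the rails' middle: feel for it.
- rack: Open display rack, fixed: black base 190 x 164 mm, four posts, 290 mm high, open front and rear. Origin: centre of its underside; +x: the way trays slide in. It has three rail pairs: the lowest (bare metal, 45 to 50 mm below the green) holds a tray of spoons, the highest (bare metal, 45 to 55 mm above the green) is empty and not wanted. Once home, the handle's centre is 68 mm or more in front of the mouth.
- pin (a joint): Tell-tale pin between the bumpers, with a red head at the rear: 0 m when free (tip 10 mm in front of the bumper faces), 0.010 m or a little more when the tray is against the bumpers. Sprung very lightly (under 1 N): the tray's own friction on the rails keeps it pushed in.
- spoon_mid (a point): Centre of the tray of spoons (blue lining, 150 x 130 x 14 mm, no handle) resting on the lowest rail pair; a bystander.
- bowl_mid (a point): Small brass bowl, 84 mm across, 45 mm high, this point half-way up; a bystander.
- cup_mid (a point): Copper mug, 64 mm across, 70 mm high, this point half-way up; a bystander.

How it is judged:
On the way, in this order (a step that is already met when the one before it is completed fails the run):
1. the watch tray is lifted clear of the table (height (world z) of tray_mid above 0.05 m), for 0.2 s.
2. the leading 50 mm or more of the watch tray is between the green rails (z of tray_mid in the frame of rails_green between 0.003 and 0.016 m and y of tray_mid in the frame of rails_green between -0.007 and 0.007 m and x of tray_mid in the frame of rails_green above -0.1 m), for 0.2 s.
At the end, for the whole second after the job is handed in: The watch tray rests flat on the green rails' ledges (within 4 mm in height, 6 mm sideways, 0.08 rad), handle outwards, against the rear bumpers to within 2.5 mm (pin pushed in at least 7.5 mm), at rest and released; the spoon tray is where it was (z of tray_mid in the frame of rails_green between 0.004 and 0.011 m and y of tray_mid in the frame of rails_green between -0.006 and 0.006 m and x of tray_mid in the frame of rails_green above -0.03 m and angle between the x axis of tray_mid and the x axis of rails_green, either way round below 0.08 rad and value of joint pin above 0.0075 m and linear speed of tray below 0.01 m/s and distance of spoon_mid from where it was at the start of the episode below 0.015 m); the robot touches nothing.
It fails at once if the tray is forced: more than 15 N between it and the rack, its rails or the rear stop (contact force between tray and rack above 15 N or contact force between tray and rails_green above 15 N or contact force between tray and stop above 15 N).
It fails at once if the spoon tray is shifted more than 15 mm (distance of spoon_mid from where it was at the start of the episode above 0.015 m).
It fails at once if the bowl or the cup is shifted more than 20 mm (distance of any of bowl_mid, cup_mid from where it was at the start of the episode above 0.02 m).
It also fails if it takes over 67 s, if anything falls off the work surface, if the arm or the gripper's body presses on something with over 40 N, if the wrist force passes 120 N, or if a joint passes its speed limit or range.

ROBOT

A 7-joint arm with a two-finger parallel gripper is mounted at the origin on the work surface. World frame = base frame: x ahead of the robot, y to its left, z up, the work surface at z = 0. Lengths are in m, angles in rad, forces in N, time in s.
With the tool pointing down it reaches from about 0.4 to 0.85 m from the base axis. Payload 10.4 kg.
Tool frame: the origin (TCP) lies between the finger pads; the fingertips stand 22 mm ahead of it and the grasp point (between the pads) lies 3 mm ahead of it; z points along the fingers, y is the line along which they close (so a half turn about z gives the same grasp; the last joint's range is limited). The gripper opens to 85 mm and grips with 20 to 120 N. Pads are 22 mm wide; open, the fingers measure 114 mm over their backs; the gripper's body (76 mm by 85 mm) begins 54 mm behind the grasp point. The pads swing forward as they close: fully open they stand 13 mm farther back than shut.
Start: joints at [-1.228, 0.332, -0.065, 1.46, 0.022, 1.35, -0.088], TCP at [0.224, 0.584, 0.253] pointing down, gripper open.
Joint ranges: [-2.6, 2.6], [-0.5, 2.12], [-1.47, 1.34], [0.16, 2.42], [-1.27, 4.41], [0.06, 2.06], [-2.6, 2.6]. Speed limits (rad/s): [2.22, 2.22, 2.79, 2.79, 3.14, 3.14, 3.14].

INTERFACE

Orientations are given as a unit quaternion [x, y, z, w].
In Python, from workcell import manip, camera, ticket, boxes_of, outline_of gives the robot as it stands.
- The arm moves only by the tool carry_out, never from a script. Its argument "deltas" is a list of rows, each a list of 5 numbers: the shift along the tool's x, y, z as a fraction of full scale, then the turn about the tool's z as a fraction of full scale, then the opening, from -1 (shut) to 1 (fully open), so that 0 is half open. In form: [[tx, ty, tz, spin, gripper], ...]. A call has 1 to 20 rows; each row is the pose to reach, as a shift and turn from the pose commanded when the call began, along the tool's axes at that moment; what a row does not reach only later rows make up. Full scale, the value 1, is 150 mm for a shift and 30 degrees for a turn. A row lasts 1/8 s, in which the tool goes at most 62.5 mm and 10.7 degrees, less where a joint would pass 70% of its speed; a pose out of reach is approached as far as the arm can. A call with a number of a shift or a turn outside -1 to 1 is refused whole. A call with a gripper value outside its range is refused whole. The fingers move at their own pace and stop on an object; "force" is the grip in N (left out, the last holds). Time passes only in rows, so rows that repeat a pose let the fingers close. It gives the time, the measured TCP pose, the force, the opening and the grip force at its end, in the units of the state.
- manip.get_obs(): the state, without advancing time (a new reading comes with each control period).
- camera(name): name is "side" or "top"; returns a dict with "img" (480x640x3 uint8, red, green, blue), "depth" (480x640 float32, m along the optical axis (not along the pixel's ray), 0 where there is no reading), "vertical_fov" (degrees; the focal length in pixels is half the picture's height over the tangent of half this angle, whatever the lens; pixels are square), "cx", "cy" (the principal point, pixels), "k1" (the pictures are not rectified: a ray, as slopes to the right and down, at radius r is drawn at 1 + k1 r^2 times it, then the intrinsics apply), "R" (3x3) and "t" (3): a world point X has camera coordinates R X + t. Camera axes: x right, y down, z forward; pixel columns grow to the right and rows downward; lengths in m; the calibration is good to about 2 mm. A picture is of the moment at which its call begins.
- ticket.hand_in(): hands the job in; it is judged then, once.
Trained networks look in a picture, given as the dict that the camera call returned (one of the last four; its "shot" number tells which), for a name from the list of things; names that differ only in an ending like _2 or _b are one class to them, and where a whole thing is asked for, a point or a joint stands for the part that bears it (a point fixed in the world has none). Each returns a list of dicts, best first, with "conf" (0 to 1); they miss things now and then, are a little off and sometimes report something else, mostly with a low value. They report only what shows in the picture. A call takes as long as a camera call.
- boxes_of(query, picture): "position" ([x, y, z] in m, in world coordinates, good to about 4 mm: the middle of the surface that is visible of it).
- outline_of(query, picture): "region" (480x640 bool, what is visible of it).
The state is a dict: "clock": time; "joint_pos": joint angles; "joint_velocities": joint speeds; "tau": joint torques, N m; "position": TCP position; "ee_rot": TCP orientation; "ft_force": force on the tool from outside, world axes, zero at the start; "torque": the same for the moment, N m; "grip_width": opening from 0.0 (shut) to 1.0 (fully open); "grasp_force": force on a finger pad.
Only numpy, scipy, OpenCV 4.12 (cv2) and the standard library are available. Lean on these libraries where they do the work, as an engineer would, in place of code of your own. Each camera call takes 0.05 s, during which the arm holds its last target. There are 200 camera calls.

## Working session

There is one attempt and no reset: what is moved stays moved. The work goes in short steps, Python scripts to look and compute and a tool call to move; the robot and the scene stay as the last step left them, time stands still between calls to the robot, and variables do not carry over. Pictures are saved under pics/ and viewed, at most 10 in all, crops included, and the job is handed in when it is done.

Besides the shell and the picture viewer there is one more tool, called after "Call:" in YAML: its name, and indented under it one key for each argument. carry_out: Moves the arm, as the interface text tells. Its arguments: {"type":"object","properties":{"deltas":{"type":"array","items":{"type":"array","items":{"type":"number"}}},"force":{"type":"number"}},"required":["deltas"]}

```bash
mkdir -p pics; cat > h.py <<'E'
import numpy as np, cv2
from workcell import manip, camera, ticket, boxes_of, outline_of
def pts(c):
    "world point per pixel (480x640x3), nan where no depth"
    d=c["depth"]; f=240/np.tan(np.radians(c["vertical_fov"])/2)
    K=np.array([[f,0,c["cx"]],[0,f,c["cy"]],[0,0,1]])
    v,u=np.mgrid[:480,:640].astype(np.float64)
    xy=cv2.undistortPoints(np.stack([u,v],-1).reshape(-1,1,2),K,np.array([c["k1"],0,0,0.])).reshape(480,640,2)
    P=np.dstack([xy*d[...,None],d])
    W=(P-c["t"])@c["R"]
    W[d==0]=np.nan
    return W
def save(c,n): cv2.imwrite("pics/"+n,cv2.cvtColor(c["img"],cv2.COLOR_RGB2BGR))
E
python3 - <<'E'
from h import *
o=manip.get_obs()
print({k:np.round(v,4) for k,v in o.items()})
for n in("top","side"):
    c=camera(n); save(c,n+"0.png"); W=pts(c); print(n,(-c["R"].T@c["t"]).round(3), c["R"].round(2).tolist())
    for q in("tray_handle","tray_mid","rails_green","green_mouth","rack","pin","spoon_mid","bowl_mid","cup_mid"):
        for b in boxes_of(q,c)[:2]: print(q,np.round(b["position"],3),round(b["conf"],2))
E
```

```text
{'clock': np.float64(0.0), 'joint_pos': array([-1.2276,  0.3329, -0.0647,  1.461 ,  0.0216,  1.3499, -0.0885]), 'joint_velocities': array([-0.0003, -0.0006,  0.0007, -0.0008,  0.0008,  0.0005,  0.0005]), 'tau': array([ 1.10000e-03, -6.25421e+01,  4.95000e-02, -3.91604e+01,
        1.62000e-02,  9.50000e-03, -0.00000e+00]), 'position': array([0.2234, 0.5833, 0.2525]), 'ee_rot': array([ 1.819e-01,  9.833e-01, -7.000e-04, -1.000e-04]), 'ft_force': array([-0.1316, -0.4417, -0.071 ]), 'torque': array([ 0.0215,  0.0136, -0.0312]), 'grasp_force': np.float64(0.0), 'grip_width': np.float64(0.9962)}
top [0.329 0.052 1.252] [[-0.02, -1.0, -0.0], [-0.98, 0.02, -0.22], [0.22, -0.0, -0.98]]
tray_handle [0.535 0.168 0.005] 0.9
tray_mid [0.533 0.178 0.005] 0.9
rails_green [ 0.557 -0.15   0.17 ] 0.91
green_mouth [ 0.556 -0.15   0.175] 0.9
rack [ 0.457 -0.138  0.062] 0.68
rack [0.536 0.168 0.004] 0.54
pin [ 0.51  -0.265  0.16 ] 0.58
spoon_mid [ 0.502 -0.179  0.117] 0.83
bowl_mid [0.407 0.024 0.023] 0.78
bowl_mid [ 0.774 -0.026  0.035] 0.54
cup_mid [ 0.773 -0.026  0.038] 0.81
side [0.271 0.64  0.901] [[-0.86, -0.51, -0.01], [-0.39, 0.66, -0.64], [0.33, -0.55, -0.77]]
tray_handle [0.538 0.184 0.006] 0.69
tray_handle [ 0.494 -0.14   0.015] 0.5
tray_mid [0.533 0.178 0.008] 0.59
rails_green [ 0.557 -0.123  0.171] 0.93
green_mouth [ 0.553 -0.124  0.168] 0.56
green_mouth [ 0.505 -0.25   0.159] 0.36
rack [ 0.49  -0.143  0.013] 0.67
rack [ 0.506 -0.177  0.114] 0.62
pin [ 0.507 -0.253  0.158] 0.58
spoon_mid [ 0.505 -0.173  0.116] 0.88
bowl_mid [0.4   0.021 0.028] 0.69
cup_mid [ 0.76  -0.022  0.042] 0.82
```

View pics/top0.png

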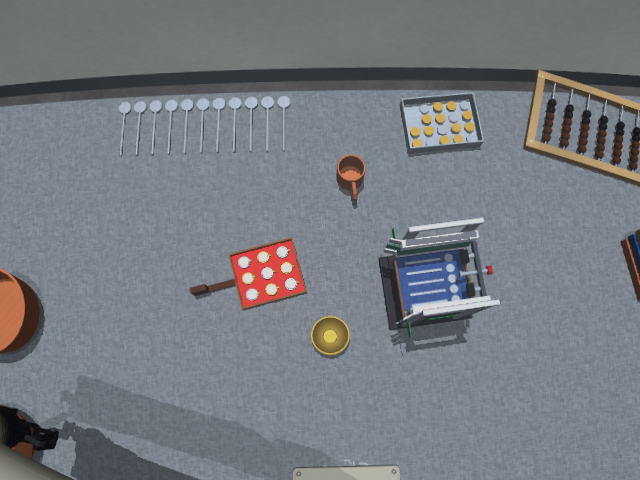

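View pics/side0.png

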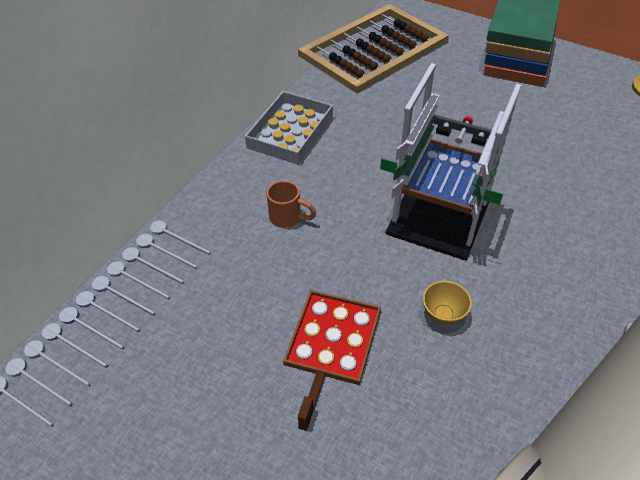

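The top view shows the watch tray's pan at (267,273), its handle at (197,290), the rack at (440,285) with its mouth to the left, the pin's red head at (490,270), the bowl at (330,336) and the mug at (351,172). The side view agrees, with the green tags at (390,166) and (490,196). The tray is already roughly lined up with the rack. Next I'll measure both precisely.

```bash
cat >> h.py <<'E'
def tray(c,zr=None):
    "red lining rect -> centre, median z, edge angle"
    W=pts(c); hsv=cv2.cvtColor(c["img"],cv2.COLOR_RGB2HSV)
    m=((hsv[...,0]<6)|(hsv[...,0]>174))&(hsv[...,1]>200)&(hsv[...,2]>120)
    m=cv2.morphologyEx(m.astype(np.uint8),cv2.MORPH_OPEN,np.ones((3,3)))
    n,l,s,_=cv2.connectedComponentsWithStats(m); k=1+np.argmax(s[1:,4])
    P=W[(l==k)&np.isfinite(W[...,0])]
    return cv2.minAreaRect(P[:,:2].astype(np.float32)),np.median(P[:,2]),P
def green(c):
    W=pts(c); hsv=cv2.cvtColor(c["img"],cv2.COLOR_RGB2HSV)
    m=(abs(hsv[...,0].astype(int)-65)<18)&(hsv[...,1]>120)
    return W[m&np.isfinite(W[...,0])&(abs(W[...,0]-.53)<.15)&(abs(W[...,1]+.15)<.2)],m
E
python3 - <<'E'
from h import *
np.set_printoptions(suppress=True,precision=4)
for n in("top","side"):
    c=camera(n); W=pts(c); r,z,P=tray(c); print(n,"tray",r,z)
    ctr=np.array(r[0])
    H=W[(W[...,2]>.034)&(W[...,2]<.055)&(np.hypot(W[...,0]-.5,W[...,1]-.33)<.08)]
    print("handle top",len(H),H.mean(0),H.min(0),H.max(0)) if len(H) else print("no handle")
    if len(H): d=ctr-H.mean(0)[:2]; print("dir",d,np.hypot(*d),np.degrees(np.arctan2(d[1],d[0])))
    G,m=green(c); print("green",len(G)); 
    h,e=np.histogram(G[:,2],np.arange(.1,.24,.005)); print(dict(zip(e.round(3).tolist(),h.tolist())))
    t=G[:,2]; 
    km=cv2.kmeans(G[:,:2].astype(np.float32),2,None,(3,50,1e-5),5,cv2.KMEANS_PP_CENTERS)
    for k in(0,1):
        g=G[km[1][:,0]==k]; print(k,len(g),np.percentile(g,[1,50,99],axis=0).tolist())
    # spoon lining
    hsv=cv2.cvtColor(c["img"],cv2.COLOR_RGB2HSV)
    b=(abs(hsv[...,0].astype(int)-112)<12)&(hsv[...,1]>150)&(abs(W[...,0]-.5)<.1)&(abs(W[...,1]+.17)<.12)
    B=W[b]; print("blue",len(B),cv2.minAreaRect(B[:,:2].astype(np.float32)),np.median(B[:,2]))
    T=W[(abs(W[...,0]-.5)<.13)&(abs(W[...,1]+.17)<.13)&(W[...,2]>.19)]
    h,e=np.histogram(T[:,2],np.arange(.19,.30,.005)); print(dict(zip(e.round(3).tolist(),h.tolist())))
    y0,x0=(200,370) if n=="top" else (50,370)
    cv2.imwrite(f"pics/{n}_crop.png",cv2.resize(c["img"][y0:y0+140,x0:x0+150,::-1],None,fx=4,fy=4,interpolation=cv2.INTER_CUBIC))
cv2.imwrite("pics/both.png",cv2.resize(np.hstack([cv2.imread("pics/top_crop.png"),cv2.imread("pics/side_crop.png")]),(800,373)))
E
```

```text
Traceback (most recent call last):
  File "h.py", line 19, in tray
    n,l,s,_=cv2.connectedComponentsWithStats(m); k=1+np.argmax(s[1:,4])
                                                     ~~~~~~~~~^^^^^^^^^
ValueError: attempt to get argmax of an empty sequence
```

```bash
cat > m.py <<'E'
from h import *
np.set_printoptions(suppress=True,precision=4)
for n in("top","side"):
    c=camera(n); W=pts(c); r,z,P=tray(c); print(n,"tray",r,z)
    ctr=np.array(r[0])
    H=W[(W[...,2]>.034)&(W[...,2]<.055)&(np.hypot(W[...,0]-.5,W[...,1]-.33)<.08)]
    print("handle top",len(H),H.mean(0),H.min(0),H.max(0)) if len(H) else print("no handle")
    if len(H): d=ctr-H.mean(0)[:2]; print("dir",d,np.hypot(*d),np.degrees(np.arctan2(d[1],d[0])))
    G,m=green(c); print("green",len(G)); 
    h,e=np.histogram(G[:,2],np.arange(.1,.24,.005)); print(dict(zip(e.round(3).tolist(),h.tolist())))
    km=cv2.kmeans(G[:,:2].astype(np.float32),2,None,(3,50,1e-5),5,cv2.KMEANS_PP_CENTERS)
    for k in(0,1):
        g=G[km[1][:,0]==k]; print(k,len(g),np.percentile(g,[1,50,99],axis=0).tolist())
    hsv=cv2.cvtColor(c["img"],cv2.COLOR_RGB2HSV)
    b=(abs(hsv[...,0].astype(int)-112)<12)&(hsv[...,1]>130)&(abs(W[...,0]-.5)<.1)&(abs(W[...,1]+.17)<.12)
    B=W[b]; print("blue",len(B),cv2.minAreaRect(B[:,:2].astype(np.float32)),np.median(B[:,2]))
    T=W[(abs(W[...,0]-.5)<.13)&(abs(W[...,1]+.17)<.13)&(W[...,2]>.19)]
    h,e=np.histogram(T[:,2],np.arange(.19,.30,.005)); print(dict(zip(e.round(3).tolist(),h.tolist())))
    y0,x0=(200,370) if n=="top" else (50,370)
    cv2.imwrite(f"pics/{n}_crop.png",cv2.resize(c["img"][y0:y0+140,x0:x0+150,::-1],None,fx=4,fy=4,interpolation=cv2.INTER_CUBIC))
cv2.imwrite("pics/both.png",cv2.resize(np.hstack([cv2.imread("pics/top_crop.png"),cv2.imread("pics/side_crop.png")]),(800,373)))
E
python3 - <<'E'
from h import *
c=camera("top"); hsv=cv2.cvtColor(c["img"],cv2.COLOR_RGB2HSV)
print(hsv[245:300:8,240:300:10].reshape(-1,3)[:30].tolist())
E
sed -i 's/m=((hsv.*$/m=((hsv[...,0]<8)|(hsv[...,0]>170)); m=m\&(hsv[...,1]>170)\&(hsv[...,2]>120)/; s/cv2.MORPH_OPEN,np.ones((3,3))/cv2.MORPH_CLOSE,np.ones((3,3))/' h.py; python3 m.py
```

```text
[[109, 27, 149], [111, 24, 138], [11, 78, 134], [1, 146, 105], [0, 175, 220], [0, 174, 220], [1, 143, 100], [0, 177, 219], [20, 21, 219], [1, 169, 186], [0, 3, 220], [0, 174, 220], [170, 3, 219], [21, 103, 143], [25, 110, 218], [0, 175, 219], [0, 173, 219], [0, 174, 220], [0, 176, 220], [0, 176, 219], [0, 176, 220], [100, 7, 217], [5, 164, 171], [0, 2, 219], [0, 176, 220], [170, 3, 220], [0, 175, 220], [99, 17, 194], [0, 174, 220], [0, 174, 220]]
top tray ((0.540989339351654, 0.16843745112419128), (0.11992605030536652, 0.14069245755672455), 14.201897621154785) 0.005615657039447373
handle top 114 [0.5012 0.3172 0.0427] [0.4908 0.3001 0.0344] [0.5121 0.3345 0.0503]
dir [ 0.0398 -0.1488] 0.15402811851699832 -75.02523121239032
green 45
{0.1: 0, 0.105: 0, 0.11: 0, 0.115: 0, 0.12: 0, 0.125: 0, 0.13: 0, 0.135: 0, 0.14: 0, 0.145: 1, 0.15: 0, 0.155: 0, 0.16: 3, 0.165: 8, 0.17: 26, 0.175: 6, 0.18: 0, 0.185: 0, 0.19: 0, 0.195: 0, 0.2: 0, 0.205: 0, 0.21: 0, 0.215: 0, 0.22: 0, 0.225: 0, 0.23: 0}
0 39 [[0.38505024928188547, -0.21139307964621432, 0.06574356869522], [0.41755197191944293, -0.16676431
[... 1280 characters left out ...]
79], [0.5641139010406098, -0.10968568205482457, 0.16284942845695394], [0.6003854302080889, -0.08514884581847439, 0.17868137952759175]]
1 304 [[0.3864630950621291, -0.24160269654874994, 0.012320117135968431], [0.4083529526419415, -0.12180393091568284, 0.16412402401211468], [0.4732325318768311, -0.10362763047446875, 0.1771059207228796]]
blue 2044 ((0.49247220158576965, -0.17542511224746704), (0.1449003368616104, 0.16503378748893738), 6.318130970001221) 0.11401961866531786
{0.19: 16, 0.195: 114, 0.2: 274, 0.205: 66, 0.21: 59, 0.215: 77, 0.22: 781, 0.225: 204, 0.23: 58, 0.235: 54, 0.24: 46, 0.245: 59, 0.25: 51, 0.255: 49, 0.26: 52, 0.265: 39, 0.27: 37, 0.275: 31, 0.28: 75, 0.285: 540, 0.29: 126}
```

View pics/both.png

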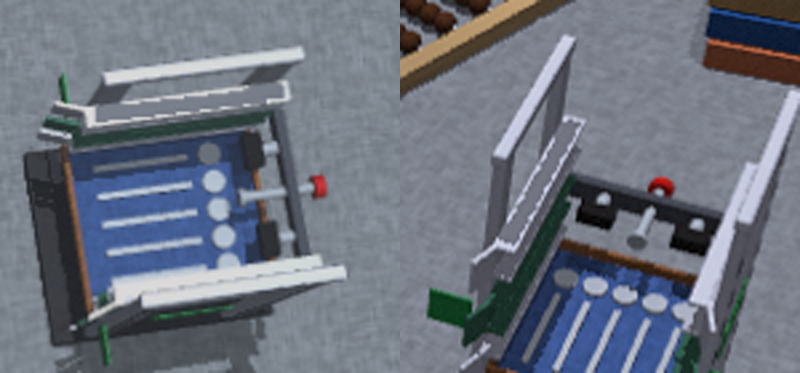

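The crops show the empty top rails, the green pair beneath them with flared mouths, the two black bumpers and the pin between them, and the spoon tray below. Next I'll fit the rack's axis and level from the beams and the green surfaces.

```bash
cat > r.py <<'E'
from h import *
np.set_printoptions(suppress=True,precision=4,linewidth=150)
for n in("top","side"):
    c=camera(n); W=pts(c); 
    R=W[(abs(W[...,0]-.5)<.13)&(abs(W[...,1]+.17)<.13)]
    L=[]
    for lo,hi in((.283,.295),(.216,.226)):
        T=R[(R[:,2]>lo)&(R[:,2]<hi)].astype(np.float32)
        for s in(-1,1):
            t=T[(T[:,0]-.5-(-.13)*0-( -(T[:,1]+.17)*.15))*s>0]
            (cc,wh,a)=cv2.minAreaRect(t[:,:2]); v=cv2.fitLine(t[:,:2],cv2.DIST_HUBER,0,.001,.001).ravel()
            v2=v[:2]*(-np.sign(v[1])); print(n,lo,s,len(t),"rect",np.round(cc,4),np.round(wh,4),"dir deg",np.degrees(np.arctan2(v2[1],v2[0])).round(2),"z",np.median(t[:,2]))
    G,m=green(c); G=G[G[:,2]>.13]
    a=np.radians(-82.); x=np.array([np.cos(a),np.sin(a)]); y=np.array([-x[1],x[0]])
    q=np.c_[(G[:,:2]-[.5,-.17])@x,(G[:,:2]-[.5,-.17])@y,G[:,2]]
    for lo in range(-120,100,20):
        s=q[(q[:,0]*1e3>=lo)&(q[:,0]*1e3<lo+20)]
        for g in(s[s[:,1]>0],s[s[:,1]<0]):
            if len(g)>4: print(lo,len(g),"y",np.percentile(g[:,1],[2,50,98]),"z",np.percentile(g[:,2],[2,50,98]))
E
python3 r.py
```

```text
Traceback (most recent call last):
  File "r.py", line 11, in <module>
    (cc,wh,a)=cv2.minAreaRect(t[:,:2]); v=cv2.fitLine(t[:,:2],cv2.DIST_HUBER,0,.001,.001).ravel()
              ~~~~~~~~~~~~~~~^^^^^^^^^
cv2.error: OpenCV(4.12.0) /io/opencv/modules/imgproc/src/convhull.cpp:143: error: (-215:Assertion failed) total >= 0 && (depth == CV_32F || depth == CV_32S) in function 'convexHull'
```

```bash
sed -i 's/t=T\[\(.*\)$/t=np.ascontiguousarray(T[\1)/; s/\*s>0\])*$/*s>0])/; s/t\[:,:2\]/t[:,:2].copy()/g; s/np.array(c\["t"\])/c["t"]/' r.py; python3 r.py
```

```text
top 0.283 -1 466 rect [ 0.4263 -0.1959] [0.0105 0.1394] dir deg -83.9 z 0.28819674
top 0.283 1 430 rect [ 0.5755 -0.1785] [0.0115 0.1374] dir deg -83.26 z 0.28804803
top 0.216 -1 412 rect [ 0.4326 -0.1854] [0.0242 0.1714] dir deg -82.43 z 0.22262943
top 0.216 1 657 rect [ 0.5658 -0.1705] [0.0232 0.1696] dir deg -84.25 z 0.22237332
-80 16 y [-0.1074 -0.0936 -0.0813] z [0.1684 0.1736 0.1777]
-60 5 y [0.0905 0.1027 0.1039] z [0.163  0.1702 0.175 ]
-20 10 y [-0.0814 -0.0814 -0.0804] z [0.1501 0.1726 0.1777]
0 6 y [-0.0823 -0.082  -0.0817] z [0.1677 0.1713 0.1759]
20 5 y [-0.0828 -0.0823 -0.0819] z [0.1651 0.1723 0.1735]
side 0.283 -1 359 rect [ 0.4266 -0.1954] [0.0111 0.1429] dir deg -82.79 z 0.28882292
side 0.283 1 352 rect [ 0.5751 -0.178 ] [0.0114 0.1416] dir deg -83.69 z 0.28863126
side 0.216 -1 425 rect [ 0.4328 -0.1853] [0.024 0.173] dir deg -79.52 z 0.22345774
side 0.216 1 557 rect [ 0.5671 -0.1702] [0.0234 0.1732] dir deg -85.86 z 0.22355752
-80 45 y [0.0715 0.076  0.1016] z [0.1521 0.1633 0.1774]
-80 195 y [-0.1058 -0.089  -0.0686] z [0.1506 0.1632 0.1758]
-60 208 y [0.0576 0.0896 0.1089] z [0.1509 0.1636 0.1773]
-60 60 y [-0.104  -0.0656 -0.0565] z [0.1513 0.1649 0.1778]
-40 32 y [0.0574 0.0604 0.07  ] z [0.1515 0.1646 0.1777]
-40 16 y [-0.0805 -0.0632 -0.0566] z [0.1515 0.1699 0.1771]
-20 22 y [0.0566 0.059  0.0609] z [0.1518 0.1745 0.1789]
-20 9 y [-0.081  -0.0807 -0.0797] z [0.168  0.1724 0.1759]
0 25 y [0.0556 0.0577 0.0603] z [0.1502 0.1735 0.1779]
0 8 y [-0.0817 -0.0811 -0.0805] z [0.1664 0.1728 0.176 ]
20 23 y [0.0553 0.0576 0.0598] z [0.1505 0.1738 0.1782]
20 5 y [-0.0818 -0.0815 -0.0809] z [0.1696 0.1748 0.1765]
40 17 y [0.0551 0.0566 0.0599] z [0.1513 0.1748 0.1788]
60 23 y [0.0474 0.0569 0.0597] z [0.15   0.1584 0.1776]
80 9 y [0.0547 0.057  0.058 ] z [0.1514 0.1759 0.1766]
```

Call:
carry_out:
  deltas:
    - [-0.3, -0.15, 0, 0.3, 1]
    - [-0.65, -0.3, 0, 0.65, 1]
    - [-1, -0.45, 0, 1, 1]
    - [-1, -0.45, 0, 1, 1]
    - [-1, -0.45, 0, 1, 1]

```text
clock: 1.98
position: [0.3391, 0.4674, 0.2534]
ee_rot: [0.43, 0.903, 0.0, -0.0]
ft_force: [-0.1, 1.0, -0.1]
grip_width: 1.002
grasp_force: 0.0
```

```bash
cat >> h.py <<'E'
from scipy.spatial.transform import Rotation as Ro
def to(p,ydeg):
    "deltas (full-scale units) to TCP p with tool y at world angle ydeg (mod 180)"
    o=manip.get_obs(); R=Ro.from_quat(o["ee_rot"]).as_matrix()
    d=(np.array(p)-o["position"])@R/.15
    a=np.degrees(np.arctan2(R[1,1],R[0,1])); s=(a-ydeg+90)%180-90
    print("pos",o["position"].round(4),"y at",a.round(2),"tilt",R[:,2].round(3),"-> d",d.round(3),"spin",round(s/30,3),"F",o["ft_force"].round(2),"t",o["clock"])
E
python3 -c "
from h import *
to([.5017,.319,.13],14.7)"
```

```text
pos [0.3391 0.4674 0.2534] y at 39.11 tilt [-0.     0.001 -1.   ] -> d [-1.452  0.217  0.822] spin 0.814 F [-0.08  0.96 -0.06] t 1.975
```

Call:
carry_out:
  deltas:
    - [-0.35, 0.05, 0, 0.3, 1]
    - [-0.7, 0.12, 0, 0.6, 1]
    - [-1, 0.2, 0.2, 0.81, 1]
    - [-1, 0.22, 0.4, 0.81, 1]
    - [-1, 0.22, 0.4, 0.81, 1]

```text
clock: 2.6
position: [0.4578, 0.3718, 0.1911]
ee_rot: [0.609, 0.793, -0.002, -0.001]
ft_force: [-1.2, 0.3, 0.6]
grip_width: 1.001
grasp_force: 0.0
```

```bash
python3 -c "
from h import *
to([.5017,.319,.09],14.7)
c=camera('side'); W=pts(c)
H=W[(W[...,2]>.034)&(W[...,2]<.055)&(np.hypot(W[...,0]-.5,W[...,1]-.32)<.03)];print(len(H),H.mean(0) if len(H) else 0)
"
```

```text
pos [0.4578 0.3718 0.1911] y at 14.9 tilt [-0.004 -0.003 -1.   ] -> d [-0.414  0.195  0.674] spin 0.007 F [-1.22  0.29  0.63] t 2.6
232 [0.50216341 0.32066045 0.0432089 ]
```

Call:
carry_out:
  deltas:
    - [-0.2, 0.1, 0.2, 0, 0.3]
    - [-0.41, 0.195, 0.45, 0, 0.0]
    - [-0.42, 0.195, 0.65, 0, -0.2]
    - [-0.42, 0.195, 0.65, 0, -0.2]
    - [-0.42, 0.195, 0.65, 0, -0.2]

```text
clock: 3.28
position: [0.5041, 0.3198, 0.098]
ee_rot: [0.61, 0.793, 0.001, 0.0]
ft_force: [-0.3, 0.4, -0.1]
grip_width: 0.397
grasp_force: 0.0
```

```bash
python3 -c "
from h import *
to([.5017,.3187,.031],14.7)
"
```

```text
pos [0.5041 0.3198 0.098 ] y at 14.88 tilt [ 0.002  0.002 -1.   ] -> d [-0.004 -0.018  0.447] spin 0.006 F [-0.3   0.37 -0.09] t 3.275
```

Opening is about 34 mm against a 14 mm handle. Descend and grip.

Call:
carry_out:
  deltas:
    - [0, -0.015, 0.2, 0, -0.2]
    - [0, -0.015, 0.38, 0, -0.2]
    - [0, -0.015, 0.45, 0, -0.2]
    - [0, -0.015, 0.45, 0, -0.2]
    - [0, -0.015, 0.45, 0, -0.7]
    - [0, -0.015, 0.45, 0, -1]
    - [0, -0.015, 0.45, 0, -1]
    - [0, -0.015, 0.45, 0, -1]
    - [0, -0.015, 0.45, 0, -1]
    - [0, -0.015, 0.45, 0, -1]
  force: 110

```text
clock: 4.53
position: [0.5025, 0.318, 0.0297]
ee_rot: [0.61, 0.792, 0.001, 0.0]
ft_force: [-0.8, 1.0, 5.8]
grip_width: 0.145
grasp_force: 107.2
```

Call:
carry_out:
  deltas:
    - [0, 0, -0.05, 0, -1]
    - [0, 0, -0.15, 0, -1]
    - [0, 0, -0.3, 0, -1]
    - [0, 0, -0.5, 0, -1]
    - [0, 0, -0.7, 0, -1]
    - [0, 0, -0.88, 0, -1]
    - [0, 0, -1, 0, -1]
    - [0, 0, -1, 0, -1]
    - [0, 0, -1, 0, -1]
    - [0, 0, -1, 0, -1]

```text
clock: 5.78
position: [0.5012, 0.3169, 0.1771]
ee_rot: [0.611, 0.792, -0.001, -0.0]
ft_force: [0.3, -0.0, -2.8]
grip_width: 0.146
grasp_force: 107.3
```

```bash
cat > t.py <<'E'
from h import *
np.set_printoptions(suppress=True,precision=4,linewidth=150)
o=manip.get_obs(); print("TCP",o["position"],"F",o["ft_force"],"M",o["torque"])
for n in("top","side"):
    c=camera(n); r,z,P=tray(c)
    A=np.c_[P[:,:2]-P[:,:2].mean(0),np.ones(len(P))]; k=abs(P[:,2]-np.median(P[:,2]))<.02
    s=np.linalg.lstsq(A[k],P[k,2],rcond=None)[0]
    a=r[2]-90; x=np.array([np.cos(np.radians(a)),np.sin(np.radians(a))])
    X=np.array([.1159,-.9933]); Y=np.array([.9933,.1159]); d=np.array(r[0])-[.501,-.187]
    print(n,np.round(r[0],4),np.round(r[1],4),"x dir",round(a,2),"z",s[2],"slope along x,y",s[:2]@x,s[:2]@[-x[1],x[0]],"in rails x,y",d@X,d@Y)
E
python3 t.py
```

```text
TCP [0.5012 0.3169 0.1771] F [ 0.327  -0.0429 -2.8369] M [ 0.2931  0.0902 -0.012 ]
top [0.5397 0.1673] [0.1198 0.1407] x dir -75.25 z 0.15226119275671252 slope along x,y -0.003254550256618103 -0.00525806675795784 in rails x,y -0.3474240331907868 0.07948834550112485
side [0.5141 0.1593] [0.068  0.1454] x dir -75.03 z 0.1540038134503212 slope along x,y -0.005154862105223894 -0.010019921769354621 in rails x,y -0.3424338296656608 0.053174412171840664
```

Call:
carry_out:
  deltas:
    - [-0.05, -0.03, -0.05, 0.02, -1]
    - [-0.18, -0.1, -0.09, 0.06, -1]
    - [-0.36, -0.2, -0.09, 0.1, -1]
    - [-0.55, -0.3, -0.09, 0.15, -1]
    - [-0.75, -0.41, -0.09, 0.2, -1]
    - [-0.9, -0.49, -0.09, 0.25, -1]
    - [-0.98, -0.53, -0.09, 0.27, -1]
    - [-0.98, -0.53, -0.09, 0.27, -1]
    - [-0.98, -0.53, -0.09, 0.27, -1]
    - [-0.98, -0.53, -0.09, 0.27, -1]

```text
clock: 7.12
position: [0.4623, 0.1558, 0.1917]
ee_rot: [0.664, 0.747, -0.0, 0.0]
ft_force: [-0.8, -0.0, -2.3]
grip_width: 0.148
grasp_force: 107.3
```

```bash
python3 t.py; python3 -c "
from h import *
to([.4619,.1552,.1867],6.7)
c=camera('side'); save(c,'s1.png'); d=camera('top')
a=cv2.resize(c['img'][60:300,300:560],(520,480)); b=cv2.resize(d['img'][180:360,180:510],(780,425))
cv2.imwrite('pics/s1c.png',a[:,:,::-1]); cv2.imwrite('pics/t1c.png',b[:,:,::-1])
"
```

```text
TCP [0.4623 0.1558 0.1917] F [-0.78   -0.0191 -2.3229] M [ 0.3329  0.0869 -0.0493]
top [0.4794 0.0017] [0.1213 0.1412] x dir -83.35 z 0.16675118160441332 slope along x,y -0.003038770935402421 -0.0007059873887471159 in rails x,y -0.18994617114263773 0.0004181286427378659
side [0.4332 0.0337] [0.0573 0.2269] x dir -77.0 z 0.16820235541641987 slope along x,y -0.007005384816787294 -0.01667043190052456 in rails x,y -0.22711379792961478 -0.04176540702626109
pos [0.4623 0.1554 0.1917] y at 6.7 tilt [-0. -0. -1.] -> d [-0.001 -0.003  0.033] spin -0.0 F [ 1.16  0.15 -2.17] t 7.225
```

View pics/s1c.png

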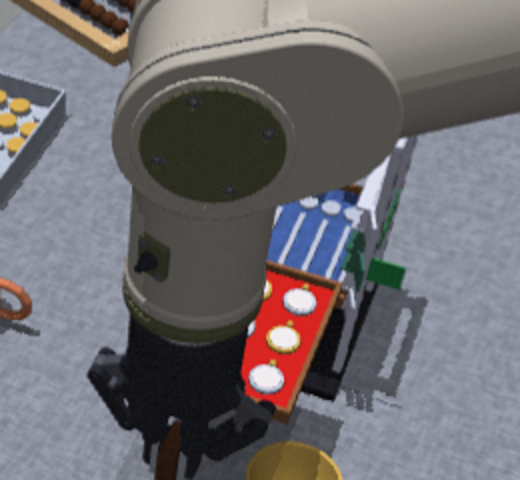

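The side view shows the level tray lined up with the rack, ahead of the spoon tray. The pan is 0.4 mm off laterally, and two height estimates agree. I'll lower it 4 mm and approach the flares.

Call:
carry_out:
  deltas:
    - [-0.02, -0.005, 0.015, 0, -1]
    - [-0.05, -0.005, 0.027, 0, -1]
    - [-0.08, -0.005, 0.027, 0, -1]
    - [-0.11, -0.005, 0.027, 0, -1]
    - [-0.13, -0.005, 0.027, 0, -1]
    - [-0.13, -0.005, 0.027, 0, -1]
    - [-0.13, -0.005, 0.027, 0, -1]

```text
clock: 8.2
position: [0.4638, 0.1355, 0.1878]
ee_rot: [0.665, 0.747, 0.0, -0.0]
ft_force: [-1.1, -0.6, -2.7]
grip_width: 0.152
grasp_force: 107.3
```

```bash
python3 t.py; python3 -c "
from h import *
d=camera('top'); c=camera('side')
cv2.imwrite('pics/t1c.png',cv2.resize(d['img'][200:350,290:510],(792,540),interpolation=cv2.INTER_CUBIC)[:,:,::-1])
"
```

```text
TCP [0.4638 0.1355 0.1878] F [-1.0892 -0.6117 -2.7218] M [0.3707 0.05   0.0303]
top [ 0.4802 -0.0188] [0.12   0.1414] x dir -83.58 z 0.16272899960941833 slope along x,y -0.0020274862275740085 -0.0023144314586816704 in rails x,y -0.16950964764627813 -0.001120491022318601
side [0.4353 0.0142] [0.0549 0.2259] x dir -78.32 z 0.16428974681324113 slope along x,y -0.004496173082483977 -0.010575604408359406 in rails x,y -0.20751396936449407 -0.04193460906788706
```

View pics/t1c.png

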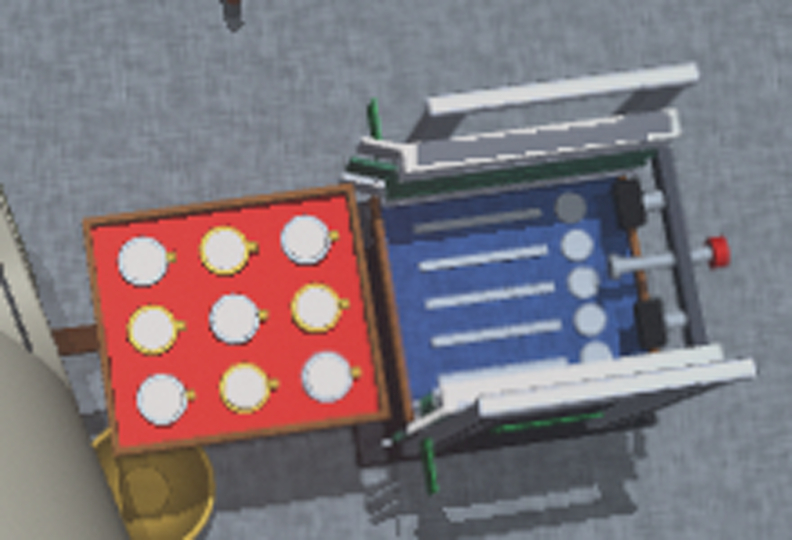

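The top view shows the tray square to the rack and its leading edge centred just short of the flares. I'll enter slowly.

Call:
carry_out:
  deltas:
    - [-0.013, 0.002, 0, 0, -1]
    - [-0.026, 0.003, 0, 0, -1]
    - [-0.04, 0.003, 0, 0, -1]
    - [-0.053, 0.003, 0, 0, -1]
    - [-0.066, 0.003, 0, 0, -1]
    - [-0.08, 0.003, 0, 0, -1]
    - [-0.093, 0.003, 0, 0, -1]
    - [-0.106, 0.003, 0, 0, -1]
    - [-0.12, 0.003, 0, 0, -1]
    - [-0.133, 0.003, 0, 0, -1]
    - [-0.133, 0.003, 0, 0, -1]

```text
clock: 9.78
position: [0.4665, 0.1154, 0.1878]
ee_rot: [0.665, 0.747, 0.0, -0.0]
ft_force: [0.6, 0.1, -3.4]
grip_width: 0.151
grasp_force: 107.3
```

Call:
carry_out:
  deltas:
    - [-0.008, 0, 0, 0, -1]
    - [-0.016, 0, 0, 0, -1]
    - [-0.024, 0, 0, 0, -1]
    - [-0.032, 0, 0, 0, -1]
    - [-0.04, 0, 0, 0, -1]
    - [-0.04, 0, 0, 0, -1]

```text
clock: 10.52
position: [0.4672, 0.1096, 0.1878]
ee_rot: [0.665, 0.747, 0.0, -0.0]
ft_force: [0.4, -0.2, -1.7]
grip_width: 0.149
grasp_force: 107.3
```

Call:
carry_out:
  deltas:
    - [-0.01, 0, 0, 0, -1]
    - [-0.02, 0, 0, 0, -1]
    - [-0.03, 0, 0, 0, -1]
    - [-0.04, 0, 0, 0, -1]
    - [-0.05, 0, 0, 0, -1]
    - [-0.06, 0, 0, 0, -1]
    - [-0.07, 0, 0, 0, -1]
    - [-0.08, 0, 0, 0, -1]
    - [-0.08, 0, 0, 0, -1]

```text
clock: 11.65
position: [0.4686, 0.0976, 0.1878]
ee_rot: [0.665, 0.747, 0.0, -0.0]
ft_force: [1.1, -0.6, -2.0]
grip_width: 0.149
grasp_force: 107.3
```

```bash
python3 t.py
```

```text
TCP [0.4686 0.0976 0.1878] F [ 1.1063 -0.6283 -2.0484] M [0.3036 0.0743 0.025 ]
top [ 0.4849 -0.057 ] [0.1197 0.1412] x dir -83.44 z 0.1627325949735247 slope along x,y -0.004432421892082312 0.0014036652731053707 in rails x,y -0.1310164404233098 -0.0008803214278817192
side [ 0.4471 -0.0234] [0.0537 0.2211] x dir -82.99 z 0.16438928830929622 slope along x,y -0.006218907179978659 -0.013207473386023159 in rails x,y -0.16871227799403668 -0.03455100584447384
```

Call:
carry_out:
  deltas:
    - [-0.015, 0, 0, 0, -1]
    - [-0.03, 0, 0, 0, -1]
    - [-0.045, 0, 0, 0, -1]
    - [-0.06, 0, 0, 0, -1]
    - [-0.075, 0, 0, 0, -1]
    - [-0.09, 0, 0, 0, -1]
    - [-0.105, 0, 0, 0, -1]
    - [-0.12, 0, 0, 0, -1]
    - [-0.135, 0, 0, 0, -1]
    - [-0.15, 0, 0, 0, -1]
    - [-0.165, 0, 0, 0, -1]
    - [-0.18, 0, 0, 0, -1]
    - [-0.2, 0, 0, 0, -1]
    - [-0.2, 0, 0, 0, -1]

```text
clock: 13.5
position: [0.4721, 0.0677, 0.1878]
ee_rot: [0.665, 0.747, 0.0, -0.0]
ft_force: [-0.5, -0.2, -2.2]
grip_width: 0.151
grasp_force: 107.3
```

```bash
python3 t.py
```

```text
TCP [0.4721 0.0677 0.1878] F [-0.4605 -0.1757 -2.2329] M [0.368  0.0866 0.0431]
top [ 0.4882 -0.0868] [0.1193 0.1408] x dir -83.47 z 0.16273157387182868 slope along x,y -0.004754729769229574 -0.001909002772438754 in rails x,y -0.10099706072035432 -0.0011286200959980495
side [ 0.4518 -0.091 ] [0.05  0.147] x dir -74.51 z 0.16436593444909653 slope along x,y -0.006627530653856109 -0.005730473555461103 in rails x,y -0.10110318467068671 -0.03770578886985779
```

Call:
carry_out:
  deltas:
    - [-0.015, 0, 0, 0, -1]
    - [-0.03, 0, 0, 0, -1]
    - [-0.05, 0, 0, 0, -1]
    - [-0.07, 0, 0, 0, -1]
    - [-0.09, 0, 0, 0, -1]
    - [-0.11, 0, 0, 0, -1]
    - [-0.13, 0, 0, 0, -1]
    - [-0.15, 0, 0, 0, -1]
    - [-0.17, 0, 0, 0, -1]
    - [-0.19, 0, 0, 0, -1]
    - [-0.21, 0, 0, 0, -1]
    - [-0.23, 0, 0, 0, -1]
    - [-0.25, 0, 0, 0, -1]
    - [-0.265, 0, 0, 0, -1]
    - [-0.265, 0, 0, 0, -1]
    - [-0.265, 0, 0.007, 0, -1]
    - [-0.265, 0, 0.007, 0, -1]

```text
clock: 15.72
position: [0.4766, 0.0285, 0.1866]
ee_rot: [0.665, 0.747, -0.0, -0.0]
ft_force: [0.7, -0.1, -2.0]
grip_width: 0.152
grasp_force: 107.3
```

Call:
carry_out:
  deltas:
    - [0, 0, 0.005, 0, -1]
    - [0, 0, 0.005, 0, -1]

```text
clock: 15.98
position: [0.4767, 0.0285, 0.1859]
ee_rot: [0.665, 0.747, -0.0, -0.0]
ft_force: [0.2, 0.6, -2.3]
grip_width: 0.147
grasp_force: 107.3
```

Call:
carry_out:
  deltas:
    - [0, 0, 0.004, 0, -1]
    - [0, 0, 0.004, 0, -1]

```text
clock: 16.23
position: [0.4766, 0.0284, 0.1853]
ee_rot: [0.665, 0.747, -0.0, -0.0]
ft_force: [-0.1, 0.2, -1.6]
grip_width: 0.147
grasp_force: 107.3
```

Call:
carry_out:
  deltas:
    - [0, 0, 0.004, 0, -1]
    - [0, 0, 0.004, 0, -1]

```text
clock: 16.48
position: [0.4766, 0.0285, 0.1847]
ee_rot: [0.665, 0.747, 0.0, -0.0]
ft_force: [0.4, -0.6, -2.9]
grip_width: 0.151
grasp_force: 107.3
```

Call:
carry_out:
  deltas:
    - [0, 0, 0.004, 0, -1]
    - [0, 0, 0.004, 0, -1]

```text
clock: 16.73
position: [0.4766, 0.0285, 0.1841]
ee_rot: [0.665, 0.747, -0.0, -0.0]
ft_force: [0.4, -0.4, -3.2]
grip_width: 0.15
grasp_force: 107.3
```

```bash
python3 t.py
```

```text
TCP [0.4766 0.0285 0.1841] F [ 0.4465 -0.3936 -3.233 ] M [0.288  0.0466 0.0034]
top [ 0.4935 -0.1327] [0.1204 0.1294] x dir -84.62 z 0.15900424139789313 slope along x,y -0.0044794184158509906 -0.00013706725062564754 in rails x,y -0.05476798255342245 -0.0011476438817381864
side [ 0.4584 -0.1299] [0.0427 0.1504] x dir -74.36 z 0.16085181622952574 slope along x,y -0.0026133095455888313 -0.012449870365734111 in rails x,y -0.0616228168104887 -0.035713759742379184
```

Call:
carry_out:
  deltas:
    - [0, 0, 0.004, 0, -1]
    - [0, 0, 0.004, 0, -1]

```text
clock: 17.08
position: [0.4766, 0.0285, 0.1835]
ee_rot: [0.665, 0.747, -0.0, -0.0]
ft_force: [-1.0, -0.1, -2.0]
grip_width: 0.145
grasp_force: 107.3
```

Call:
carry_out:
  deltas:
    - [0, 0, 0.004, 0, -1]
    - [0, 0, 0.004, 0, -1]

```text
clock: 17.32
position: [0.4767, 0.0285, 0.1829]
ee_rot: [0.665, 0.747, 0.0, -0.0]
ft_force: [-0.5, -0.0, -1.8]
grip_width: 0.147
grasp_force: 107.3
```

Call:
carry_out:
  deltas:
    - [0, 0, 0.003, 0, -1]
    - [0, 0, 0.003, 0, -1]

```text
clock: 17.58
position: [0.4767, 0.0285, 0.1825]
ee_rot: [0.665, 0.747, 0.0, 0.0]
ft_force: [-0.7, -0.0, -2.7]
grip_width: 0.154
grasp_force: 107.4
```

Call:
carry_out:
  deltas:
    - [0, 0, 0.003, 0, -1]
    - [0, 0, 0.003, 0, -1]

```text
clock: 17.82
position: [0.4768, 0.0285, 0.1822]
ee_rot: [0.665, 0.747, 0.0, 0.0]
ft_force: [-0.2, 0.0, 0.2]
grip_width: 0.151
grasp_force: 107.6
```

Call:
carry_out:
  deltas:
    - [0, 0, 0.003, 0, -1]
    - [0, 0, 0.003, 0, -1]

```text
clock: 18.08
position: [0.4768, 0.0286, 0.1817]
ee_rot: [0.665, 0.747, 0.0, 0.0]
ft_force: [-1.5, 0.3, 2.0]
grip_width: 0.154
grasp_force: 107.7
```

```bash
python3 t.py
```

```text
TCP [0.4768 0.0286 0.1817] F [-1.4502  0.2904  1.9507] M [ 0.1133  0.1652 -0.0215]
top [ 0.4938 -0.1319] [0.1186 0.1304] x dir -83.2 z 0.15768315137248604 slope along x,y 0.0027748553845417514 -0.0020240929089917425 in rails x,y -0.05558132160055637 -0.000781880806088448
side [ 0.4583 -0.1302] [0.0436 0.1509] x dir -74.36 z 0.15929069637621035 slope along x,y -0.0011233498494142807 -0.009775621631722355 in rails x,y -0.061404412647068495 -0.03578698255687952
```

Call:
carry_out:
  deltas:
    - [-0.01, 0, -0.004, 0, -1]
    - [-0.03, 0, -0.004, 0, -1]
    - [-0.05, 0, -0.004, 0, -1]
    - [-0.07, 0, -0.004, 0, -1]
    - [-0.09, 0, -0.004, 0, -1]
    - [-0.11, 0, -0.004, 0, -1]
    - [-0.13, 0, -0.004, 0, -1]
    - [-0.13, 0, -0.004, 0, -1]

```text
clock: 19.18
position: [0.479, 0.0086, 0.1822]
ee_rot: [0.665, 0.747, -0.0, 0.0]
ft_force: [0.0, -0.9, 0.2]
grip_width: 0.149
grasp_force: 107.6
```

```bash
cat > p.py <<'E'
from h import *
np.set_printoptions(suppress=True,precision=4,linewidth=150)
o=manip.get_obs(); X=np.array([.1159,-.9933]); Y=np.array([.9933,.1159]); C=np.array([.501,-.187])
print("TCP",o["position"],"pan x",(o["position"][:2]-C)@X+.155,"F",o["ft_force"],"t",o["clock"])
for n in("top","side"):
    c=camera(n); W=pts(c); I=c["img"].astype(int); hsv=cv2.cvtColor(c["img"],cv2.COLOR_RGB2HSV)
    q=np.dstack([(W[...,:2]-C)@X,(W[...,:2]-C)@Y,W[...,2]])
    near=(abs(q[...,1])<.06)&(q[...,2]>.145)&(q[...,2]<.18)
    b=near&(I.max(2)<60)&(q[...,0]>.02)&(q[...,0]<.11)
    for s in(-1,1):
        k=q[b&(q[...,1]*s>.015)&(q[...,1]*s<.045)]
        if len(k)>4: print(n,"bumper",s,len(k),np.percentile(k,[3,50,97],axis=0).tolist())
    r=near&((hsv[...,0]<8)|(hsv[...,0]>170))&(hsv[...,1]>150)&(q[...,0]>.09)&(q[...,0]<.17)
    if r.sum(): print(n,"pin head",r.sum(),q[r].mean(0))
E
python3 p.py
```

```text
TCP [0.479  0.0086 0.1822] pan x -0.041792992124499745 F [ 0.0151 -0.928   0.1557] t 19.175
top bumper -1 94 [[0.05133549990860478, -0.04420263311243635, 0.15760374481127717], [0.057446228401102556, -0.03346556938337343, 0.16537049582562102], [0.07760980688539064, -0.01912950595501784, 0.16995921308635073]]
top bumper 1 111 [[0.050701743013588985, 0.020149708966078435, 0.1562982440833192], [0.057237312866255205, 0.03087092533344388, 0.16479148250136885], [0.07828425627426823, 0.044033404603354906, 0.16978695803966248]]
top pin head 28 [ 0.1032 -0.0009  0.1671]
side bumper -1 220 [[0.028849327532510273, -0.04422994630770446, 0.1564591244212493], [0.056654560847585286, -0.030897561197174225, 0.1635867108541426], [0.07934551916125693, -0.01679184586098206, 0.16995224501939346]]
side pin head 22 [ 0.1022 -0.0034  0.1672]
```

Bumper faces are at about x = 51 mm, so home is at a pan x of about -24 mm, 18 mm ahead. I'll advance 14 mm and then check the pin.

Call:
carry_out:
  deltas:
    - [-0.01, 0, 0, 0, -1]
    - [-0.025, 0, 0, 0, -1]
    - [-0.04, 0, 0, 0, -1]
    - [-0.055, 0, 0, 0, -1]
    - [-0.07, 0, 0, 0, -1]
    - [-0.08, 0, 0, 0, -1]
    - [-0.087, 0, 0, 0, -1]
    - [-0.093, 0, 0, 0, -1]
    - [-0.093, 0, 0, 0, -1]

```text
clock: 20.4
position: [0.4806, -0.0049, 0.1822]
ee_rot: [0.665, 0.747, 0.0, 0.0]
ft_force: [0.2, 2.4, 0.3]
grip_width: 0.144
grasp_force: 107.7
```

```bash
python3 p.py
```

```text
TCP [ 0.4806 -0.0049  0.1822] pan x -0.02828002508365124 F [0.2075 2.3921 0.333 ] t 20.4
top bumper -1 89 [[0.05142517017069254, -0.04426538791396141, 0.15660198116971458], [0.05704387273247617, -0.03369525257244903, 0.16496312941482041], [0.07744447147311975, -0.02106910845422719, 0.1700636439853743]]
top bumper 1 111 [[0.050899040152358514, 0.02012556551621421, 0.15618451191593394], [0.057688699263968496, 0.031480187967499726, 0.16464201191796732], [0.07892774751147277, 0.044092208339092394, 0.16838572834546184]]
top pin head 24 [ 0.1075 -0.0008  0.1677]
side bumper -1 179 [[0.04239622165544694, -0.04377972215158606, 0.15659565674203355], [0.060954308955619194, -0.03034905714169791, 0.16469518818568882], [0.08014715222357334, -0.016642998007172366, 0.1695979051207929]]
side pin head 20 [ 0.1062 -0.0044  0.166 ]
```

Pin is in by about 4 mm, so about 5 mm remains.

Call:
carry_out:
  deltas:
    - [-0.006, 0, 0, 0, -1]
    - [-0.012, 0, 0, 0, -1]
    - [-0.018, 0, 0, 0, -1]
    - [-0.022, 0, 0, 0, -1]
    - [-0.022, 0, 0, 0, -1]

```text
clock: 21.12
position: [0.4809, -0.0081, 0.1822]
ee_rot: [0.665, 0.747, 0.0, 0.0]
ft_force: [-0.5, 1.7, 2.1]
grip_width: 0.148
grasp_force: 107.7
```

Call:
carry_out:
  deltas:
    - [-0.004, 0, 0, 0, -1]
    - [-0.004, 0, 0, 0, -1]

```text
clock: 21.38
position: [0.481, -0.0087, 0.1822]
ee_rot: [0.665, 0.747, 0.0, -0.0]
ft_force: [-1.0, 2.5, 0.3]
grip_width: 0.15
grasp_force: 107.7
```

```bash
python3 p.py | grep -v bump
```

```text
TCP [ 0.481  -0.0087  0.1822] pan x -0.02443967423297938 F [-0.9787  2.5215  0.2692] t 21.375
top pin head 24 [ 0.1116 -0.0017  0.1678]
side pin head 21 [ 0.1102 -0.0047  0.1648]
```

Call:
carry_out:
  deltas:
    - [-0.004, 0, 0, 0, -1]
    - [-0.004, 0, 0, 0, -1]

```text
clock: 21.72
position: [0.4811, -0.0093, 0.1822]
ee_rot: [0.665, 0.747, 0.0, 0.0]
ft_force: [-0.3, 3.3, 1.5]
grip_width: 0.151
grasp_force: 107.7
```

Call:
carry_out:
  deltas:
    - [-0.003, 0, 0, 0, -1]
    - [-0.003, 0, 0, 0, -1]

```text
clock: 21.98
position: [0.4812, -0.0097, 0.1822]
ee_rot: [0.665, 0.747, 0.0, 0.0]
ft_force: [0.3, 3.3, 2.1]
grip_width: 0.15
grasp_force: 107.7
```

Call:
carry_out:
  deltas:
    - [-0.003, 0, 0, 0, -1]
    - [-0.003, 0, 0, 0, -1]

```text
clock: 22.22
position: [0.4812, -0.0101, 0.1822]
ee_rot: [0.665, 0.747, 0.0, -0.0]
ft_force: [-0.1, 1.9, 1.3]
grip_width: 0.148
grasp_force: 107.7
```

Call:
carry_out:
  deltas:
    - [-0.003, 0, 0, 0, -1]
    - [-0.003, 0, 0, 0, -1]

```text
clock: 22.48
position: [0.4812, -0.0103, 0.1822]
ee_rot: [0.665, 0.747, 0.0, -0.0]
ft_force: [-0.6, 4.7, 2.1]
grip_width: 0.145
grasp_force: 107.8
```

```bash
python3 p.py | grep -v bump
```

```text
TCP [ 0.4812 -0.0103  0.1822] pan x -0.022763460840359268 F [-0.6179  4.7039  2.1498] t 22.475
top pin head 29 [ 0.1134 -0.0013  0.1675]
side pin head 21 [ 0.1118 -0.0046  0.1647]
```

Call:
carry_out:
  deltas:
    - [-0.003, 0, 0, 0, -1]
    - [-0.003, 0, 0, 0, -1]

```text
clock: 22.82
position: [0.4813, -0.0106, 0.1822]
ee_rot: [0.665, 0.747, 0.0, -0.0]
ft_force: [-0.0, 5.6, 1.7]
grip_width: 0.15
grasp_force: 107.9
```

Call:
carry_out:
  deltas:
    - [-0.002, 0, 0, 0, -1]
    - [-0.002, 0, 0, 0, -1]

```text
clock: 23.08
position: [0.4813, -0.0107, 0.1822]
ee_rot: [0.665, 0.747, 0.0, -0.0]
ft_force: [0.6, 6.6, 0.8]
grip_width: 0.151
grasp_force: 107.9
```

Bumper contact is felt: the force is rising steadily and the pin is in by about 10 mm. Release.

Call:
carry_out:
  deltas:
    - [0, 0, 0, 0, -1]
    - [0, 0, 0, 0, -0.7]
    - [0, 0, 0, 0, -0.6]
    - [0, 0, 0, 0, -0.5]
    - [0, 0, 0, 0, -0.4]
    - [0, 0, 0, 0, -0.3]
    - [0, 0, 0, 0, -0.3]
    - [0, 0, 0, 0, -0.3]
  force: 20

```text
clock: 24.08
position: [0.4813, -0.0113, 0.1822]
ee_rot: [0.665, 0.747, 0.0, 0.0]
ft_force: [0.0, -0.2, 0.2]
grip_width: 0.35
grasp_force: 0.0
```

```bash
python3 p.py | grep -v bump
```

```text
TCP [ 0.4813 -0.0113  0.1822] pan x -0.021763876686347716 F [ 0.0119 -0.1769  0.25  ] t 24.075
top pin head 27 [ 0.1134 -0.0015  0.1662]
side pin head 19 [ 0.1115 -0.0047  0.1648]
```

Call:
carry_out:
  deltas:
    - [0, 0, -0.05, 0, -0.3]
    - [0, 0, -0.2, 0, -0.3]
    - [0, 0, -0.45, 0, -0.3]
    - [0.1, 0, -0.7, 0, -0.3]
    - [0.4, 0, -0.9, 0, -0.3]
    - [0.7, 0, -1, 0, -0.3]
    - [1, 0, -1, 0, -0.3]
    - [1, 0, -1, 0, -0.3]
    - [1, 0, -1, 0, -0.3]

```text
clock: 25.3
position: [0.4641, 0.1369, 0.3324]
ee_rot: [0.665, 0.747, -0.0, 0.0]
ft_force: [0.0, 0.1, 0.3]
grip_width: 0.348
grasp_force: 0.0
```

```bash
python3 p.py | grep -v bump; python3 t.py; python3 -c "
from h import *
d=camera('top')
cv2.imwrite('pics/t2c.png',cv2.resize(d['img'][200:350,290:510],(792,540),interpolation=cv2.INTER_CUBIC)[:,:,::-1])
"
```

```text
TCP [0.4641 0.1369 0.3324] pan x -0.17101320690054914 F [0.0194 0.1069 0.3182] t 25.3
top pin head 26 [ 0.1131 -0.0017  0.1674]
side pin head 40 [ 0.1121 -0.0002  0.1655]
TCP [0.4642 0.1364 0.3324] F [-0.2118 -0.4282 -0.03  ] M [-0.0277  0.0124  0.0185]
top [ 0.4983 -0.1638] [0.1183 0.142 ] x dir -82.64 z 0.15764150684827077 slope along x,y -0.0019156270245721402 -0.0017663193881785823 in rails x,y -0.023369368024647234 -2.373408943414777e-05
side [ 0.4487 -0.0592] [0.0685 0.3755] x dir -73.11 z 0.15954536940708142 slope along x,y -0.007528856920621392 0.003674870173724573 in rails x,y -0.132985172562778 -0.03712625623911619
```

View pics/t2c.png

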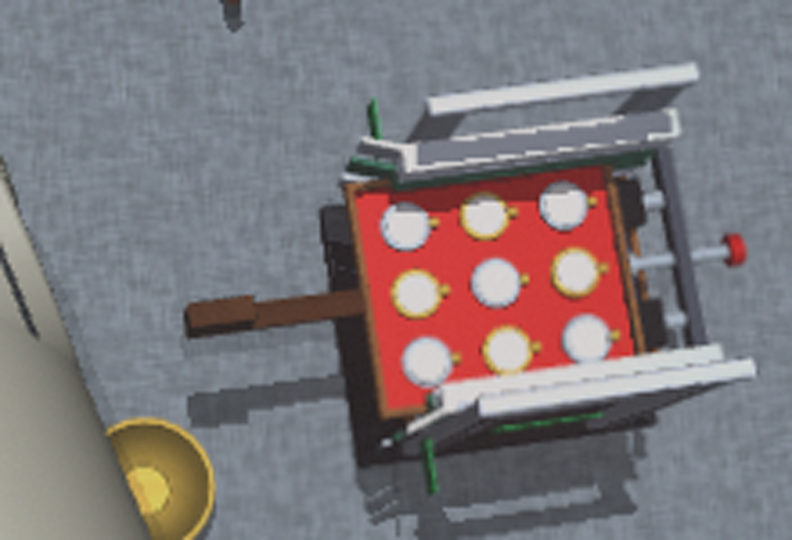

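The tray sits flat and square between the green rails with its far edge on both bumpers at (625,200) and (645,330). The pin head has moved out to (735,250), and the gripper is clear. Handing in.

```bash
python3 -c "
from workcell import ticket
print(ticket.hand_in())"
```

```text
the job is handed in; nothing more can be done
None
```

The watch tray is on the green rails, home against both bumpers with the pin pushed in about 10 mm; I released it, moved the arm clear and handed the job in after about 25 s on the robot's clock, though the hand-in returned no verdict.

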